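# Drop the medium cartridge fuse into the fuse tester

### The job

Three white cartridge fuses stand upright on the repair bench. Pick up the medium-sized one and release it into the funnel of the fuse tester, so that it drops down and stands in the narrow well under the funnel. Leave the small and the large fuse standing where they are.

Things in the scene. Friction and masses are not known exactly. Their poses are not given: they have to be found in the camera images.
- fuse_medium: the medium cartridge fuse, the one to test: a white ceramic cylinder with plain steel caps, 14.3 mm in diameter, 51 mm long, about 22 g, upright on the bench. Origin at its middle (25.5 mm above the bench); z along its axis. Either end may go down. A black capacitor (25 mm across, 42 mm tall) and the other fuses stand nearby, all at least 55 mm clear of it.
- fuse_small: the small cartridge fuse, same look, 10.3 mm in diameter and 38 mm long, standing upright on the bench; to be left alone. Origin at its middle, z along its axis.
- fuse_large: the large cartridge fuse, same look, 22.2 mm in diameter and 58 mm long, standing upright on the bench; to be left alone. Origin at its middle, z along its axis.
- funnel_mouth (a point): Centre of the tester's funnel mouth, in its rim plane, 100 mm above the bench; z up, x to the white meter box (43 to 128 mm along x, top 32 mm or more below the rim). Fixed. The round slick aluminium funnel, 62 mm inside at the rim (70 outside), narrows over 50 mm to an upright clear tube (the well), 23 mm bore, straight below; its floor is 88 mm below the rim. Keep opening fingers above the rim.

How it is judged:
By the outcome, as a careful person would: the job done as asked, in the order asked, and still so for the second after the job is handed in, with the robot touching nothing.
It also fails if it takes over 32 s, if anything falls off the work surface, if the arm or the gripper's body presses on something with over 40 N, if the wrist force passes 120 N, or if a joint passes its speed limit or range.

### The arm

A 6-joint arm with a two-finger parallel gripper is mounted at the origin on the work surface. World frame = base frame: x ahead of the robot, y to its left, z up, the work surface at z = 0. Lengths are in mm, angles in rad, forces in N, time in s.
With the tool pointing down it reaches from about 350 to 775 mm from the base axis. Payload 7.3 kg.
Tool frame: the origin (TCP) lies midway between the tips of the shut fingers; the grasp point (between the pads) lies 19 mm behind it; x points along the fingers, z is the direction in which the jaws open and shut, and the axes are right-handed (so a half turn about x gives the same grasp; the last joint's range is limited). The gripper opens to 92 mm and grips with 3 to 60 N. Pads are 19 mm wide; open, the fingers measure 130 mm over their backs; the gripper's body (75 mm by 190 mm) begins 47 mm behind the grasp point.
Start: joints at [-1.354, 0.342, 1.524, -0, 1.275, -0.146], TCP at [186.342, -490.838, 226.741] pointing down, gripper open.
Joint ranges: [-2.53, 2.53], [-0.77, 2.02], [0.04, 2.7], [-1, 4.14], [0.28, 2.66], [-3.11, 3.11]. Speed limits (rad/s): [2.57, 2.57, 3.14, 3.14, 3.14, 3.14].

### API

Orientations are given as [roll, pitch, yaw] about the fixed x, y, z axes, in that order (R = Rz(yaw) Ry(pitch) Rx(roll)).
In Python, from plant import monitor, optics, close_job gives the robot as it stands.
- The arm moves only by the tool send_rows, never from a script. Its argument "commands" is a list that holds one entry, the list of rows, each a list of 5 numbers: the shift along the tool's x, y, z in m, then the turn about the tool's x in degrees, then the finger opening in m, from 0 to 0.0918. A call has 1 to 10 rows; each row shifts and turns the pose as measured when the row begins, along the tool's axes as they then stand; what a row does not reach is not made up. A row lasts 1/12 s, in which the tool goes at most 41.7 mm and 7.16 degrees, less where a joint would pass 70% of its speed; a pose out of reach is approached as far as the arm can. A call with a gripper value outside its range is refused whole. The fingers move at their own pace and stop on an object; the grip force is fixed at half the most. Time passes only in rows, so rows that do not move let the fingers close. It gives the time, the measured TCP pose, the force and the opening at its end, in the units of the state.
- monitor.get_obs(): the state, without advancing time (a new reading comes with each control period).
- optics.capture(name): name is "side" or "top" or "wrist"; returns a dict with "color" (400x640x3 uint8, blue, green, red), "camera_matrix" (3x3 intrinsics, pixels), "camera_from_world" (4x4, takes a point from world to camera coordinates); the wrist camera has in their place "T_tool_cam" (4x4, takes a point from camera to tool coordinates, whose origin is the TCP and whose axes are the tool frame's). Camera axes: x right, y down, z forward; pixel columns grow to the right and rows downward; lengths in mm; the calibration is good to about 2 mm. A picture is of the moment at which its call begins: read the wrist's pose just before it. There is no depth.
- close_job(): hands the job in, once; it reports no verdict.
The state is a dict: "time": time; "joint_positions": joint angles; "dq": joint speeds; "tau": joint torques, N m; "tool_pos": TCP position; "tcp_rot": TCP orientation; "contact_force": force on the tool from outside, world axes, zero at the start; "moment": the same for the moment, N m; "grip_width": finger opening in mm.
Only numpy, scipy, OpenCV 4.12 (cv2) and the standard library are available. Lean on these libraries where they do the work, as an engineer would, in place of code of your own. Each camera call takes 0.05 s, during which the arm holds its last target.

## Working session

There is one attempt and no reset: what is moved stays moved. The work goes in short steps, Python scripts to look and compute and a tool call to move; the robot and the scene stay as the last step left them, time stands still between calls to the robot, and variables do not carry over. Pictures are saved under pics/ and viewed, and the job is handed in when it is done.

Besides the shell and the picture viewer there is one more tool, called after "Emit:" as name(argument=value, ...) on one line, values as JSON. send_rows: Moves the arm, as the interface text tells. Its arguments: {"type":"object","properties":{"commands":{"type":"array","items":{"type":"array","items":{"type":"array","items":{"type":"number"}}}}},"required":["commands"]}

```bash
mkdir -p pics
python3 - <<'E'
from plant import monitor, optics
import cv2,numpy as np
o=monitor.get_obs()
for k,v in o.items(): print(k,np.round(v,3).tolist())
for n in ["side","top","wrist"]:
    c=optics.capture(n); cv2.imwrite(f"pics/{n}0.png",c["color"])
    print(n,[(k,np.round(v,3).tolist()) for k,v in c.items() if k!="color"])
E
```

```text
time 0.0
joint_positions [-1.354, 0.343, 1.525, 0.0, 1.275, -0.146]
dq [0.001, 0.0, 0.002, 0.0, 0.001, -0.002]
tau [0.0, -43.124, -24.422, 0.072, 0.056, -0.0]
tool_pos [186.249, -490.416, 226.042]
tcp_rot [2.974, 1.569, 1.766]
contact_force [0.022, -0.228, 0.649]
moment [-0.005, -0.014, -0.014]
grip_width 91.792
side [('camera_matrix', [[430.124, 0.0, 321.912], [0.0, 430.124, 194.081], [0.0, 0.0, 1.0]]), ('camera_from_world', [[-0.647, -0.763, 0.013, 381.168], [-0.487, 0.4, -0.777, 336.639], [0.587, -0.508, -0.63, 484.894], [0.0, 0.0, 0.0, 1.0]])]
top [('camera_matrix', [[379.791, 0.0, 311.259], [0.0, 379.791, 203.704], [0.0, 0.0, 1.0]]), ('camera_from_world', [[0.095, -0.995, -0.001, -36.156], [-0.971, -0.093, -0.22, 568.783], [0.219, 0.021, -0.975, 710.124], [0.0, 0.0, 0.0, 1.0]])]
wrist [('camera_matrix', [[289.998, 0.0, 319.328], [0.0, 289.998, 199.535], [0.0, 0.0, 1.0]]), ('T_tool_cam', [[-0.0, -0.256, 0.967, -158.534], [0.0, -0.967, -0.256, 68.968], [1.0, 0.0, 0.001, 0.19], [0.0, 0.0, 0.0, 1.0]])]
```

View pics/side0.png

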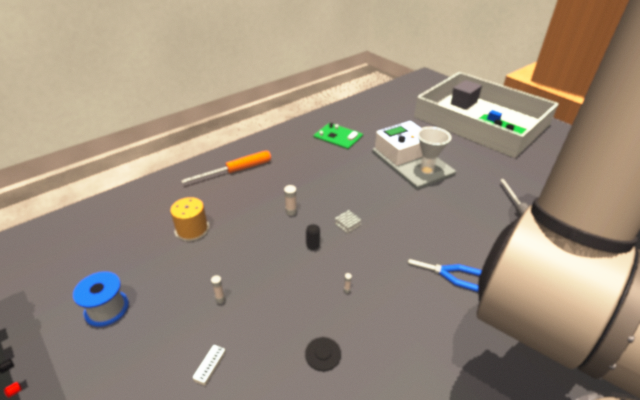

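View pics/top0.png

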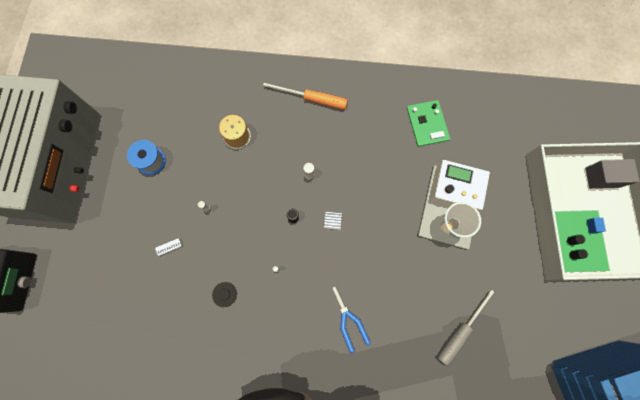

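View pics/wrist0.png

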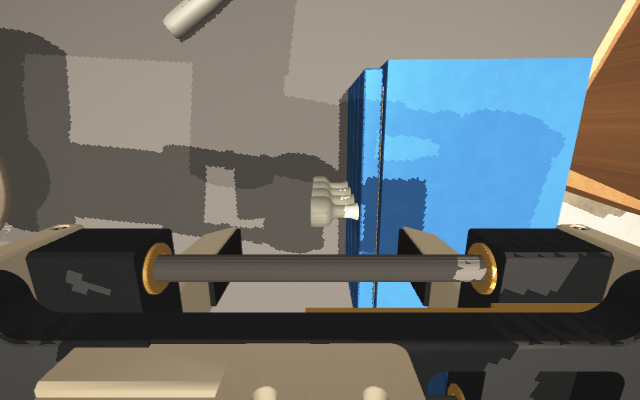

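The side view shows the large fuse at (290,200), the medium at (218,289), the small at (348,283) and the funnel at (434,140). In the top view they are at (309,169), (202,205), (276,269) and (463,220). I'll zoom in to measure.

```bash
cat > h.py <<'E'
import numpy as np,cv2
def ray(c,uv):
    K=c["camera_matrix"];T=c["camera_from_world"];R=T[:3,:3]
    return -R.T@T[:3,3], R.T@np.linalg.solve(K,[uv[0],uv[1],1])
def onz(c,uv,z):
    o,d=ray(c,uv); return o+d*(z-o[2])/d[2]
def tri(c1,u1,c2,u2):
    o1,d1=ray(c1,u1);o2,d2=ray(c2,u2);d1/=np.linalg.norm(d1);d2/=np.linalg.norm(d2)
    s=np.linalg.lstsq(np.c_[d1,-d2],o2-o1,rcond=None)[0]
    a=o1+s[0]*d1;b=o2+s[1]*d2
    return (a+b)/2,np.linalg.norm(a-b)
def proj(c,p):
    q=c["camera_from_world"]@np.r_[p,1];w=c["camera_matrix"]@q[:3];return w[:2]/w[2]
E
python3 - <<'E'
import cv2,numpy as np
s=cv2.imread("pics/side0.png");t=cv2.imread("pics/top0.png")
def crop(im,x,y,w,h,k):return cv2.resize(im[y:y+h,x:x+w],None,fx=k,fy=k,interpolation=cv2.INTER_NEAREST)
a=crop(s,195,265,50,50,8);b=crop(t,180,185,50,50,8)
cc=crop(s,380,110,90,90,4);d=crop(t,415,155,80,90,4)
r1=np.hstack([a,b]);r2=np.hstack([cc,d]);r2=np.pad(r2,((0,0),(0,800-r2.shape[1]),(0,0)))
cv2.imwrite("pics/z1.png",r1);cv2.imwrite("pics/z2.png",r2)
E
```

```text
(no output)
```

View pics/z1.png

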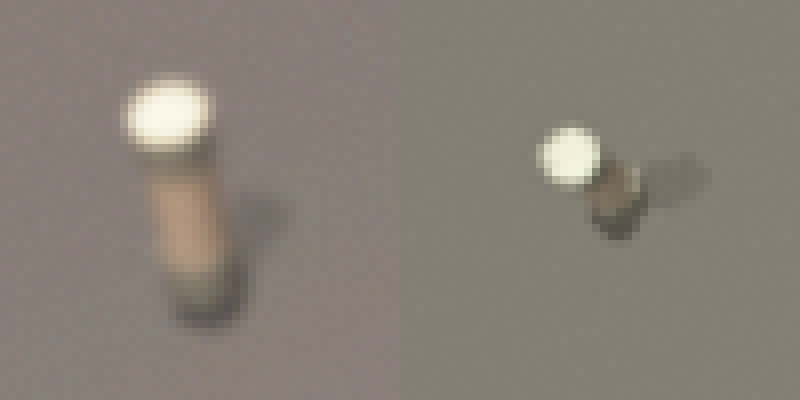

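View pics/z2.png

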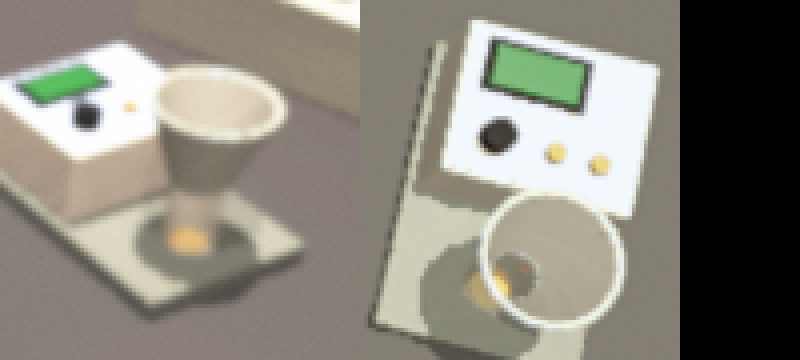

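Run:
```python
from h import *
from plant import monitor, optics
s=optics.capture("side");t=optics.capture("top")
def blob(c,u,v,r=9,th=190):
    p=c["color"][v-r:v+r+1,u-r:u+r+1].min(2); m=(p>th).astype(np.uint8)
    M=cv2.moments(m,True);return np.array([M["m10"]/M["m00"]+u-r,M["m01"]/M["m00"]+v-r]),M["m00"]
for n,us,ut,z in [("med",(215,278),(201,204),51),("large",(290,190),(309,168),58),("small",(348,276),(276,269),38)]:
    a,A=blob(s,*us);b,B=blob(t,*ut)
    print(n,a.round(1),A,b.round(1),B,onz(s,a,z).round(1),onz(t,b,z).round(1),[np.round(x,1) for x in tri(s,a,t,b)])
a,b=(434.5,135),(462.75,219.5)
print("fun",onz(s,a,100).round(1),onz(t,b,100).round(1),tri(s,a,t,b))
print("cap",onz(t,(293,213),42))
# meter box and tray
print("cam",ray(t,(0,0))[0],ray(s,(0,0))[0],monitor.get_obs()["time"])
```

```text
med [215.4 278.9] 47.0 [200.8 203.9] 28.0 [549.  246.2  51. ] [550.4 246.   51. ] [array([550.3, 246. ,  49.8]), np.float64(0.8)]
large [289.8 188.7] 62.0 [308.4 167.5] 76.0 [646.3  32.2  58. ] [647.8  31.4  58. ] [array([648. ,  31.3,  56.6]), np.float64(0.5)]
small [347.8 275.5] 18.0 [275.1 268.4] 17.0 [433.6  79.5  38. ] [434.5  78.7  38. ] [array([434.5,  78.8,  36.7]), np.float64(0.2)]
fun [ 556.6 -275.4  100. ] [ 558.1 -275.2  100. ] (array([ 557.62556453, -275.81406908,   99.46017427]), np.float64(1.3871598174725113))
cap [551.08899659  54.47553101  42.        ]
cam [400.04452928   1.43699821 817.96114729] [125.59593562 402.69142223 561.96335315] 0.25
```

```bash
cat >> h.py <<'E'
from scipy.spatial.transform import Rotation
def toolR(o): return Rotation.from_euler("xyz",o["tcp_rot"]).as_matrix()
E
python3 - <<'E'
from h import *
from plant import monitor, optics
o=monitor.get_obs();R=toolR(o);print(R.round(3));p=o["tool_pos"]
t=optics.capture("top")
print("orange",onz(t,(235,128),40).round(),"blue",onz(t,(143,155),40).round(),"bread",onz(t,(168,247),8).round())
print((R.T@(np.array([550,246,226])-p)).round(1))
E
```

```text
[[-0.     0.935  0.355]
 [ 0.001  0.355 -0.935]
 [-1.     0.    -0.001]]
orange [729. 202.  40.] blue [648. 391.  40.] bread [459. 314.   8.]
[   0.8  601.4 -559.7]
```

Emit:
send_rows(commands=[[[0,0.02,-0.019,0,0.05],[0,0.03,-0.028,0,0.05],[0,0.03,-0.028,0,0.05],[0,0.03,-0.028,0,0.05],[0,0.03,-0.028,0,0.05],[0,0.03,-0.028,0,0.05],[0,0.03,-0.028,0,0.05],[0,0.03,-0.028,0,0.05],[0,0.03,-0.028,0,0.05],[0,0.03,-0.028,0,0.05]]])

```text
time: 1.13
tool_pos: [361.8, -132.7, 224.7]
tcp_rot: [0.085, 1.567, -1.138]
contact_force: [0.7, -1.1, -0.5]
grip_width: 50.1
```

Emit:
send_rows(commands=[[[0,0.03,-0.028,0,0.05],[0,0.03,-0.028,0,0.05],[0,0.03,-0.028,0,0.05],[0,0.03,-0.028,0,0.05],[0,0.03,-0.028,0,0.05],[0,0.03,-0.028,0,0.05],[0,0.03,-0.028,0,0.05],[0,0.03,-0.028,0,0.05],[0,0.03,-0.028,0,0.05],[0,0,0,0,0.05]]])

```text
time: 1.97
tool_pos: [529.5, 209.7, 224.7]
tcp_rot: [0.882, 1.563, -0.334]
contact_force: [-0.6, -1.3, 0.3]
grip_width: 50.1
```

```bash
cat > w.py <<'E'
import sys
from h import *
from plant import monitor, optics
name=sys.argv[1]; tgt=np.array(eval(sys.argv[2]),float)
o=monitor.get_obs();R=toolR(o);p=np.array(o["tool_pos"]);print("t",o["time"],"p",p.round(1),"q",np.round(o["joint_positions"],2),"f",np.round(o["contact_force"],1),"w",o["grip_width"])
print("toolx",R[:,0].round(4),"shift",(R.T@(tgt-p)).round(1))
if name!="-":
    w=optics.capture(name); cv2.imwrite("pics/"+sys.argv[3],w["color"])
    if name=="wrist":
        T=w["T_tool_cam"]; q=np.linalg.inv(T)@np.r_[R.T@(np.array([550.,246,51])-p),1]; u=w["camera_matrix"]@q[:3];print("expected med top px",(u[:2]/u[2]).round(1))
E
python3 w.py wrist "[550,246,226]" w1.png
```

```text
t 1.9667 p [529.5 209.7 224.7] q [ 0.25  0.42  1.41 -0.    1.31  1.46] f [-0.6 -1.3  0.3] w 50.106460521731066
toolx [ 0.0076 -0.0027 -1.    ] shift [ -1.3  31.9 -26.9]
expected med top px [294.7 157.3]
```

View pics/w1.png

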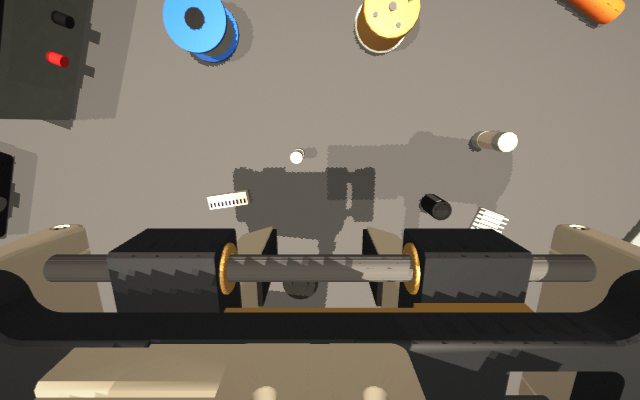

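Medium fuse top is at (297,157) in the wrist view, against a predicted (295,157), so they agree to about 2 mm. I'll centre over it and start down.

Emit:
send_rows(commands=[[[0.01,0.016,-0.013,0,0.05],[0.03,0.016,-0.013,0,0.05],[0.03,0,0,0,0.05],[0.03,0,0,0,0.05],[0,0,0,0,0.05]]])

```text
time: 2.43
tool_pos: [551.0, 241.6, 123.2]
tcp_rot: [0.74, 1.559, -0.476]
contact_force: [-1.6, 0.3, -0.9]
grip_width: 49.7
```

```bash
python3 w.py wrist "[550,246,20]" w2.png; python3 w.py top "[550,246,20]" t2.png;python3 w.py side "[550,246,20]" s2.png
```

```text
t 2.4333 p [551.  241.6 123.2] q [ 0.29  0.57  1.45 -0.01  1.11  1.51] f [-1.6  0.3 -0.9] w 49.69255266387152
toolx [ 0.0103 -0.0053 -0.9999] shift [103.2  -0.2  -5.4]
expected med top px [312.8 208.6]
t 2.4833 p [552.4 241.8 126.3] q [ 0.29  0.57  1.45 -0.01  1.11  1.51] f [0.7 0.2 0.1] w 49.61343614753225
toolx [ 0.014  -0.0043 -0.9999] shift [106.2  -2.   -5.7]
t 2.5333 p [554.  242.3 128.8] q [ 0.29  0.56  1.45 -0.01  1.11  1.51] f [0.1 0.4 0.3] w 49.87142456131732
toolx [ 0.0185 -0.0028 -0.9998] shift [108.7  -4.2  -5.9]
```

View pics/w2.png

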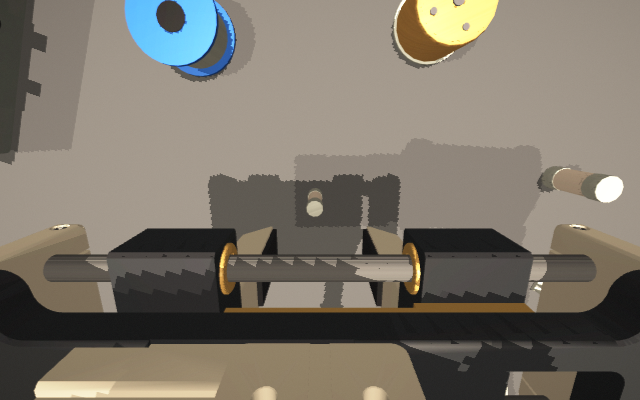

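View pics/s2.png

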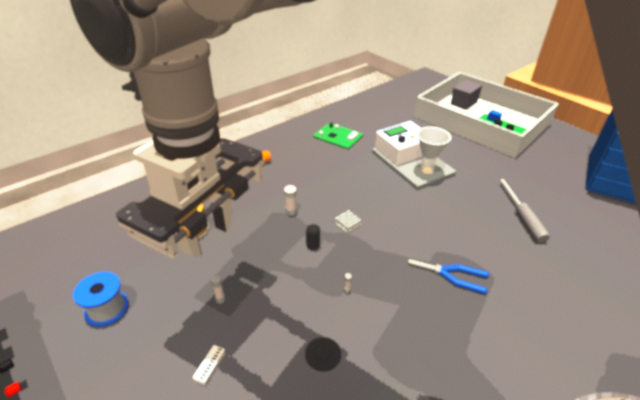

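Fuse top is at (314.5,208.5) against an expected (312.8,208.6), so about 1 mm off. The arm was still settling, so I'll check again at rest.

```bash
for i in 1 2 3; do python3 w.py wrist "[550.4,245,20]" w3$i.png;done
```

```text
t 2.5833 p [555.  242.7 130.5] q [ 0.29  0.56  1.44 -0.01  1.11  1.51] f [0.3 0.4 0.5] w 49.64882073150002
toolx [ 0.0218 -0.0018 -0.9998] shift [110.3  -5.7  -4.8]
expected med top px [312.5 212. ]
t 2.6333 p [555.5 243.  131.3] q [ 0.29  0.56  1.44 -0.01  1.11  1.51] f [0.1 0.8 0.9] w 50.06216187315788
toolx [ 0.0237 -0.0011 -0.9997] shift [111.2  -6.5  -4.7]
expected med top px [312.5 212.5]
t 2.6833 p [555.7 243.1 131.6] q [ 0.29  0.56  1.44 -0.01  1.11  1.51] f [ 0.2 -0.8 -0.2] w 49.76164028073178
toolx [ 2.450e-02 -9.000e-04 -9.997e-01] shift [111.4  -6.8  -4.6]
expected med top px [312.7 212.8]
```

Emit:
send_rows(commands=[[[0.02,-0.003,-0.002,0,0.05],[0.025,-0.003,-0.002,0,0.05],[0.02,0,0,0,0.05],[0.015,0,0,0,0.05],[0.01,0,0,0,0.05]]])

```text
time: 3.15
tool_pos: [558.4, 246.2, 51.3]
tcp_rot: [1.341, 1.523, 0.123]
contact_force: [-0.2, 0.3, -0.5]
grip_width: 50.2
```

```bash
for i in 1 2 3; do python3 w.py wrist "[550.4,245,20]" w4$i.png;done
```

```text
t 3.15 p [558.4 246.2  51.3] q [ 0.29  0.65  1.53 -0.01  0.91  1.52] f [-0.2  0.3 -0.5] w 50.172078571901295
toolx [ 0.0472  0.0058 -0.9989] shift [30.9 -9.4 -2. ]
expected med top px [314.2 256.3]
t 3.2 p [557.8 245.9  49.7] q [ 0.29  0.65  1.53 -0.01  0.91  1.52] f [-1.1 -0.7 -0.9] w 50.023875758150076
toolx [ 0.045   0.0051 -0.999 ] shift [29.4 -8.5 -2. ]
expected med top px [314.1 256.2]
t 3.25 p [557.9 246.   50.7] q [ 0.29  0.65  1.53 -0.01  0.91  1.52] f [ 0.2 -0.3 -0.2] w 49.84796850045212
toolx [ 0.0451  0.0052 -0.999 ] shift [30.4 -8.7 -2. ]
expected med top px [314.3 255.7]
```

View pics/w43.png

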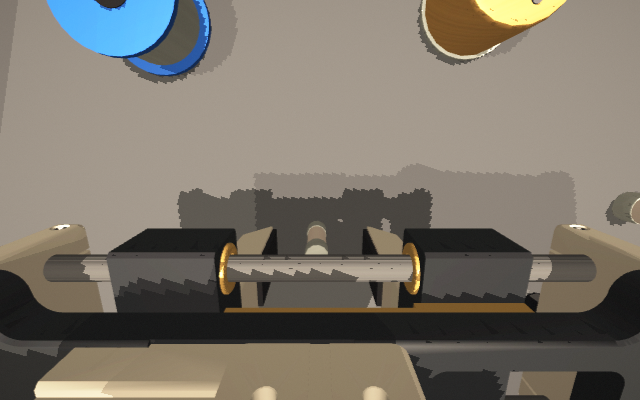

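Emit:
send_rows(commands=[[[0.005,-0.004,-0.001,0,0.05],[0.01,-0.003,-0.001,0,0.05],[0.01,-0.002,0,0,0.05],[0.005,0,0,0,0.05]]])

```text
time: 3.63
tool_pos: [553.3, 246.0, 24.5]
tcp_rot: [1.368, 1.514, 0.151]
contact_force: [-0.4, -0.5, -0.6]
grip_width: 50.3
```

```bash
for i in 1 2 ; do python3 w.py wrist "[550.4,245,20]" w5$i.png;done;  python3 w.py side "[550.4,245,20]" s5.png
```

```text
t 3.6333 p [553.3 246.   24.5] q [ 0.3   0.68  1.57 -0.01  0.83  1.52] f [-0.4 -0.5 -0.6] w 50.28908288328601
toolx [ 0.056   0.0085 -0.9984] shift [ 4.3 -3.3 -0.1]
expected med top px [317.2 268.2]
t 3.6833 p [553.1 245.9  23.8] q [ 0.3   0.68  1.57 -0.01  0.83  1.52] f [-0.3 -1.  -1.3] w 49.966692649347316
toolx [ 0.0548  0.0082 -0.9985] shift [ 3.6 -3.  -0.1]
expected med top px [317.1 268.5]
t 3.7333 p [553.3 246.   24.3] q [ 0.3   0.68  1.57 -0.01  0.84  1.52] f [0.7 0.8 1. ] w 49.448004345209064
toolx [ 0.055   0.0082 -0.9985] shift [ 4.2 -3.3 -0.1]
```

View pics/w52.png

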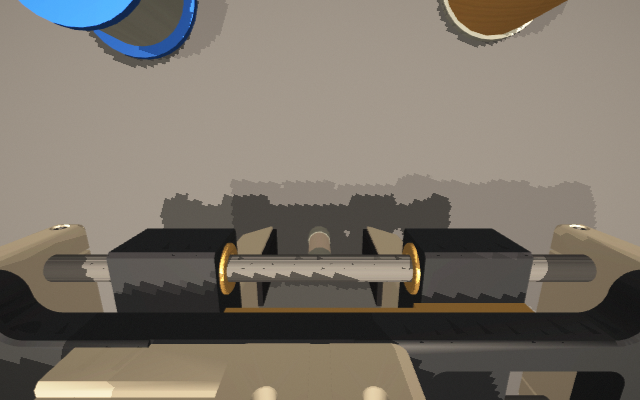

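View pics/s5.png

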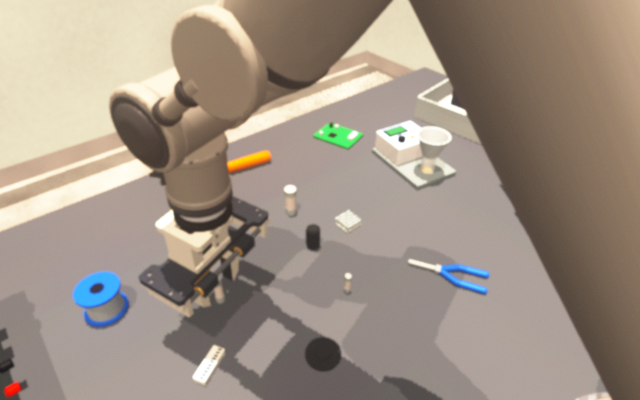

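Fuse is centred between the fingers at (319,240). I'll do a small final correction, then close.

Emit:
send_rows(commands=[[[0.005,-0.003,0,0,0.05],[0,0,0,0,0.03],[0,0,0,0,0.01],[0,0,0,0,0.01],[0,0,0,0,0.01],[0,0,0,0,0.01],[0,0,0,0,0.01]]])

```text
time: 4.37
tool_pos: [552.1, 245.3, 20.4]
tcp_rot: [1.374, 1.512, 0.156]
contact_force: [-0.1, 0.9, -0.0]
grip_width: 14.8
```

```bash
python3 w.py wrist "[550.4,245,180]" w6.png
```

```text
t 4.3667 p [552.1 245.3  20.4] q [ 0.3   0.68  1.58 -0.01  0.82  1.52] f [-0.1  0.9 -0. ] w 14.819607034377317
toolx [ 0.0582  0.0092 -0.9983] shift [-159.5    7.5    1.6]
expected med top px [316.7 269.2]
```

View pics/w6.png

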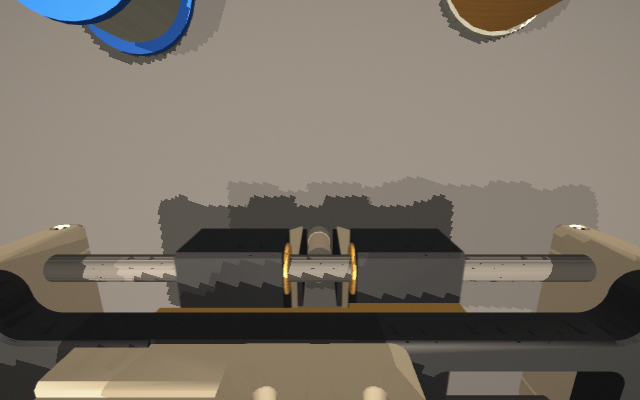

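Emit:
send_rows(commands=[[[-0.01,0,0,0,0.01],[-0.02,0,0,0,0.01],[-0.025,0,0,0,0.01],[-0.025,0,0,0,0.01],[-0.025,0,0,0,0.01],[-0.025,0,0,0,0.01],[-0.02,0,0,0,0.01],[-0.01,0,0,0,0.01]]])

```text
time: 5.08
tool_pos: [540.2, 243.1, 188.8]
tcp_rot: [1.36, 1.518, 0.143]
contact_force: [-0.3, 0.4, -0.8]
grip_width: 13.6
```

```bash
python3 w.py wrist "[557.5,-275,180]" w7.png;  python3 w.py side "[557.5,-275,180]" s7.png
```

```text
t 5.0833 p [540.2 243.1 188.8] q [ 0.3   0.47  1.44 -0.01  1.18  1.52] f [-0.3  0.4 -0.8] w 13.645904078024449
toolx [ 0.0525  0.0075 -0.9986] shift [   5.8 -163.3  492.1]
expected med top px [318.2 187.8]
t 5.1333 p [541.1 243.4 190.6] q [ 0.3   0.46  1.44 -0.01  1.18  1.52] f [-0.5  0.   2.1] w 13.624537772454879
toolx [ 0.0558  0.0085 -0.9984] shift [   7.1 -164.4  492. ]
```

View pics/s7.png

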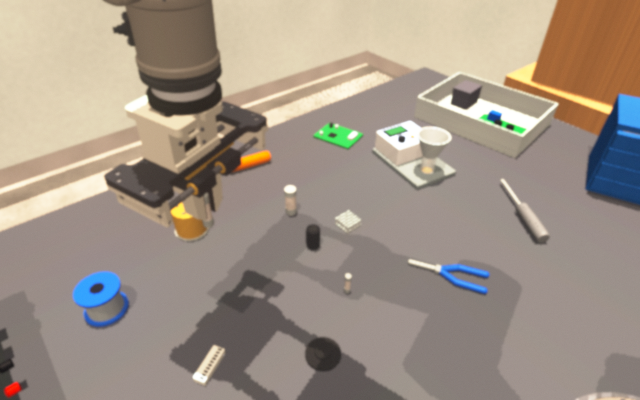

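Fuse is off the bench, and the small and large ones still stand at (348,283) and (290,200). Moving across to the funnel.

Emit:
send_rows(commands=[[[0,-0.006,0.018,0,0.01],[0,-0.011,0.033,0,0.01],[0,-0.011,0.033,0,0.01],[0,-0.011,0.033,0,0.01],[0,-0.011,0.033,0,0.01],[0,-0.011,0.033,0,0.01],[0,-0.011,0.033,0,0.01],[0,-0.011,0.033,0,0.01],[0,-0.011,0.033,0,0.01],[0,-0.011,0.033,0,0.01]]])

```text
time: 6.02
tool_pos: [546.2, -94.5, 177.6]
tcp_rot: [1.501, 1.528, 0.295]
contact_force: [0.3, -0.1, 0.2]
grip_width: 13.7
```

```bash
python3 w.py - "[557.5,-275,180]"
```

```text
t 6.0167 p [546.2 -94.5 177.6] q [-0.32  0.42  1.55  0.03  1.14  0.87] f [ 0.3 -0.1  0.2] w 13.724007229008764
toolx [ 0.0411  0.0125 -0.9991] shift [ -4.2 -53.8 172.6]
```

Emit:
send_rows(commands=[[[-0.002,-0.01,0.033,0,0.01],[-0.002,-0.01,0.033,0,0.01],[-0.002,-0.01,0.033,0,0.01],[-0.002,-0.01,0.025,0,0.01],[0,-0.004,0.012,0,0.01],[0,-0.002,0.006,0,0.01]]])

```text
time: 6.52
tool_pos: [548.6, -255.8, 176.8]
tcp_rot: [1.705, 1.536, 0.493]
contact_force: [-0.2, 0.1, -0.7]
grip_width: 13.6
```

```bash
python3 w.py wrist "[557.5,-275,180]" w8.png; python3 w.py side "[557.5,-275,180]" s8.png;python3 w.py top "[557.5,-275,180]" t8.png
```

```text
t 6.5167 p [ 548.6 -255.8  176.8] q [-0.58  0.52  1.39  0.03  1.22  0.62] f [-0.2  0.1 -0.7] w 13.628991530201224
toolx [ 0.0308  0.0165 -0.9994] shift [-3.2  1.7 21.1]
expected med top px [-212.     0.7]
t 6.5667 p [ 548.5 -256.3  176.6] q [-0.58  0.52  1.39  0.03  1.22  0.62] f [ 0.5 -1.  -0.9] w 13.80836306812592
toolx [ 0.0304  0.0161 -0.9994] shift [-3.4  2.  20.7]
t 6.6167 p [ 548.7 -254.5  176.9] q [-0.58  0.52  1.39  0.03  1.22  0.62] f [ 0.6  0.9 -0.2] w 13.604069907009734
toolx [ 0.0306  0.0168 -0.9994] shift [-3.2  1.1 22.3]
```

View pics/w8.png

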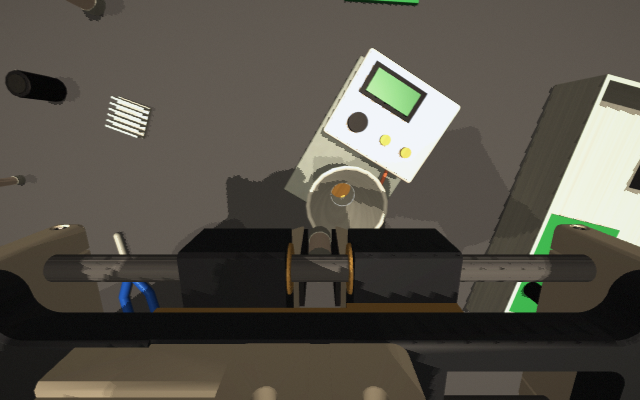

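View pics/s8.png

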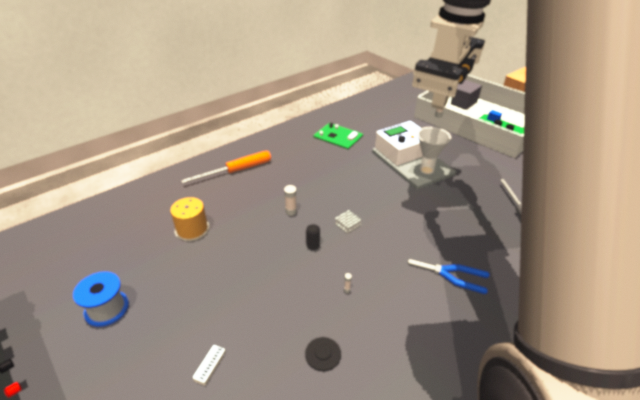

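```bash
python3 w.py - "[557.5,-275,105]"
python3 - <<'E'
from h import *
from plant import monitor, optics
o=monitor.get_obs();w=optics.capture("wrist");im=w["color"];cv2.imwrite("pics/w9.png",im)
c=cv2.resize(im[150:250,270:420],None,fx=5,fy=5,interpolation=cv2.INTER_NEAREST);cv2.imwrite("pics/z9.png",c)
T=np.eye(4);T[:3,:3]=toolR(o);T[:3,3]=o["tool_pos"]
w["camera_from_world"]=np.linalg.inv(T@w["T_tool_cam"])
print(proj(w,[557.5,-275,100]))
for uv in [(345,203),(347,205)]: print(uv,onz(w,uv,100))
c=np.array([557.5,-275,100])
pts=[proj(w,c+33*np.array([np.cos(a),np.sin(a),0])).round(1).tolist() for a in np.arange(0,6.28,np.pi/4)];print(pts)
E
```

```text
t 6.6667 p [ 548.9 -253.3  177.2] q [-0.58  0.52  1.39  0.03  1.22  0.62] f [0.1 0.2 0.4] w 13.847013378580728
toolx [ 0.0309  0.0172 -0.9994] shift [72.1 -2.2 23.7]
[346.9714016  209.62986116]
(345, 203) [ 562.279609   -271.28770932  100.        ]
(347, 205) [ 561.263522   -273.51386584  100.        ]
[[361.9, 173.4], [331.3, 174.4], [310.5, 196.2], [311.6, 224.9], [332.9, 243.9], [361.8, 243.0], [382.7, 222.8], [383.2, 194.0]]
```

View pics/z9.png

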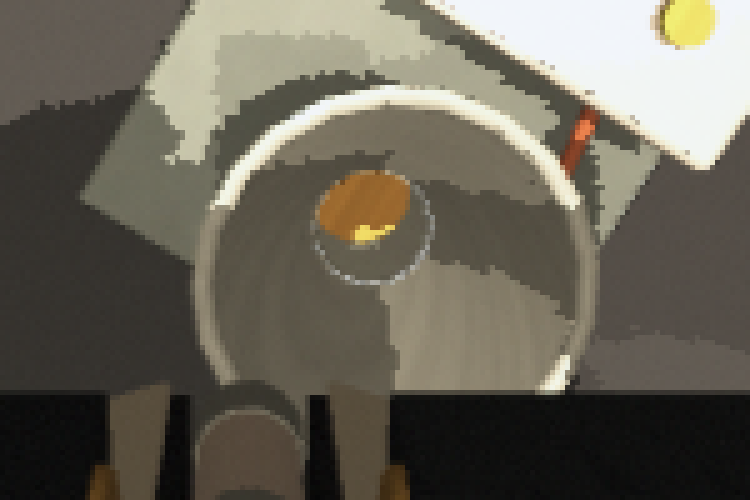

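Wrist view puts the rim centre at about (349,206) px, which is roughly (560,-275). The fixed cameras gave (557.5,-275). I'll aim at (559,-275) and approach.

Emit:
send_rows(commands=[[[0.003,0,0.008,0,0.01],[0.01,0,0.008,0,0.01],[0.015,0,0.004,0,0.01],[0.015,0,0,0,0.01],[0.01,0,0,0,0.01]]])

```text
time: 7.13
tool_pos: [562.0, -267.1, 124.3]
tcp_rot: [1.573, 1.531, 0.373]
contact_force: [-0.2, -0.4, -1.1]
grip_width: 13.1
```

```bash
python3 w.py wrist "[559,-275,106]" w10.png; python3 w.py side "[559,-275,106]" s10.png;python3 w.py top "[559,-275,106]" t10.png;python3 w.py - "[559,-275,106]"
python3 - <<'E'
import cv2,numpy as np
s=cv2.imread("pics/s10.png");t=cv2.imread("pics/t10.png")
f=lambda im,x,y:cv2.resize(im[y:y+100,x:x+100],None,fx=4,fy=4,interpolation=cv2.INTER_NEAREST)
cv2.imwrite("pics/z10.png",np.hstack([f(s,385,85),f(t,410,160)]))
E
```

```text
t 7.1333 p [ 562.  -267.1  124.3] q [-0.58  0.59  1.41  0.04  1.12  0.6 ] f [-0.2 -0.4 -1.1] w 13.085198324319018
toolx [ 0.0369  0.0144 -0.9992] shift [18.1 -6.4  6.3]
expected med top px [-366.2  -27.8]
t 7.1833 p [ 561.1 -266.4  122.3] q [-0.58  0.6   1.41  0.04  1.12  0.6 ] f [-0.9  1.  -1.3] w 13.954771871385214
toolx [ 0.034   0.0163 -0.9993] shift [16.  -5.7  7.3]
t 7.2333 p [ 561.1 -266.5  123.5] q [-0.58  0.59  1.41  0.04  1.12  0.6 ] f [-0.8  0.1 -0.4] w 13.488459960127184
toolx [ 0.0341  0.0163 -0.9993] shift [17.3 -5.7  7.2]
t 7.2833 p [ 561.7 -267.   125. ] q [-0.58  0.59  1.41  0.04  1.12  0.6 ] f [ 0.  -0.4 -0.4] w 14.017492013966613
toolx [ 0.036   0.015  -0.9992] shift [18.8 -6.1  6.5]
```

View pics/z10.png

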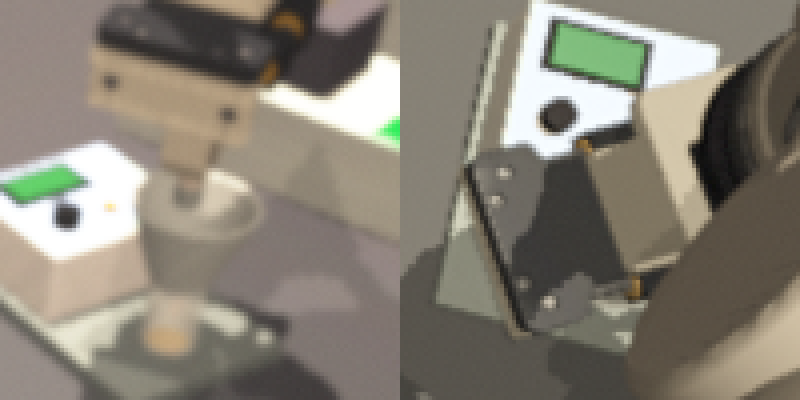

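View pics/w10.png

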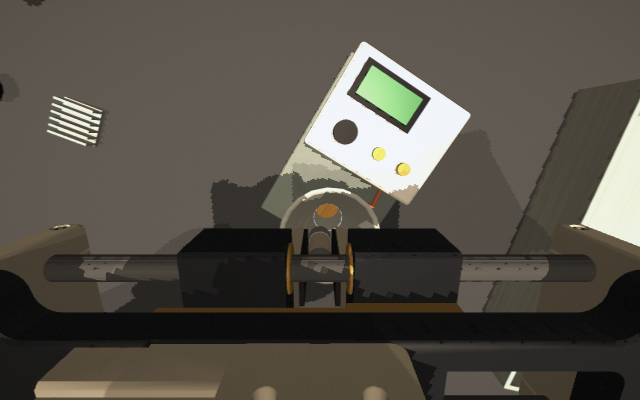

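The fuse's lower end is just at the mouth, short of centre by about 7 mm along the jaw axis (ring centre 330 px against fuse 319 px). I'll correct that and lower.

Emit:
send_rows(commands=[[[0.002,-0.003,0.005,0,0.01],[0.004,-0.002,0.003,0,0.01],[0.006,-0.001,0,0,0.01],[0.004,0,0,0,0.01]]])

```text
time: 7.62
tool_pos: [561.3, -278.3, 111.1]
tcp_rot: [1.466, 1.528, 0.266]
contact_force: [0.1, -0.0, -0.4]
grip_width: 14.0
```

```bash
python3 w.py wrist "[559,-275,106]" w11.png; python3 w.py side "[559,-275,106]" s11.png;python3 w.py - "[559,-275,106]"
python3 - <<'E'
import cv2,numpy as np
s=cv2.imread("pics/s11.png");t=cv2.imread("pics/w11.png")
f=lambda im,x,y:cv2.resize(im[y:y+100,x:x+100],None,fx=4,fy=4,interpolation=cv2.INTER_NEAREST)
cv2.imwrite("pics/z11.png",np.hstack([f(s,385,85),f(t,270,165)]))
E
```

```text
t 7.6167 p [ 561.3 -278.3  111.1] q [-0.6   0.61  1.41  0.04  1.09  0.58] f [ 0.1 -0.  -0.4] w 14.00364451640204
toolx [ 0.0414  0.0113 -0.9991] shift [ 5.1 -1.2 -3.9]
expected med top px [-438.9  -49.1]
t 7.6667 p [ 561.  -278.1  110.4] q [-0.6   0.61  1.41  0.04  1.09  0.58] f [-0.2  0.4 -0.7] w 13.712240339874006
toolx [ 0.0405  0.0118 -0.9991] shift [ 4.3 -1.  -3.6]
t 7.7167 p [ 561.  -277.8  110.7] q [-0.6   0.61  1.41  0.04  1.09  0.58] f [ 0.  -0.6 -0.1] w 13.52444492252216
toolx [ 0.0402  0.0122 -0.9991] shift [ 4.6 -1.1 -3.4]
```

View pics/z11.png

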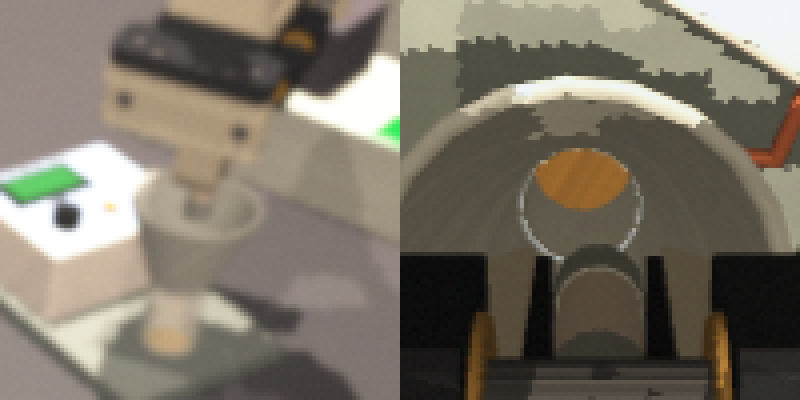

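In the wrist view the fuse (u≈420) sits about 3–5 px to the right of the well axis (u≈415), which is about 3.5 mm and agrees with the pose. I'll correct, then release.

Emit:
send_rows(commands=[[[0.002,-0.001,-0.003,0,0.01],[0.002,0,0,0,0.01]]])

```text
time: 7.88
tool_pos: [559.2, -275.3, 106.9]
tcp_rot: [1.478, 1.528, 0.278]
contact_force: [-0.3, 0.6, -0.4]
grip_width: 13.7
```

```bash
python3 w.py wrist "[559,-275,106]" w12.png; python3 w.py side "[559,-275,106]" s12.png;python3 w.py - "[559,-275,106]"
python3 - <<'E'
import cv2,numpy as np
s=cv2.imread("pics/s12.png");t=cv2.imread("pics/w12.png")
f=lambda im,x,y:cv2.resize(im[y:y+100,x:x+100],None,fx=4,fy=4,interpolation=cv2.INTER_NEAREST)
cv2.imwrite("pics/z12.png",np.hstack([f(s,385,85),f(t,270,165)]))
E
```

```text
t 7.8833 p [ 559.2 -275.3  106.9] q [-0.6   0.61  1.43  0.04  1.08  0.59] f [-0.3  0.6 -0.4] w 13.744464371069062
toolx [ 0.0411  0.0117 -0.9991] shift [ 0.9 -0.1 -0.4]
expected med top px [-450.   -54.3]
t 7.9333 p [ 559.3 -275.5  106.6] q [-0.6   0.61  1.43  0.04  1.08  0.59] f [-0.9 -0.7  0.2] w 13.52630926141977
toolx [ 0.041   0.0117 -0.9991] shift [ 0.6 -0.1 -0.6]
t 7.9833 p [ 559.4 -275.6  106.8] q [-0.6   0.61  1.43  0.04  1.08  0.59] f [-0.3  0.1 -0.8] w 13.48666066803651
toolx [ 0.0411  0.0116 -0.9991] shift [ 0.8 -0.2 -0.7]
```

View pics/z12.png

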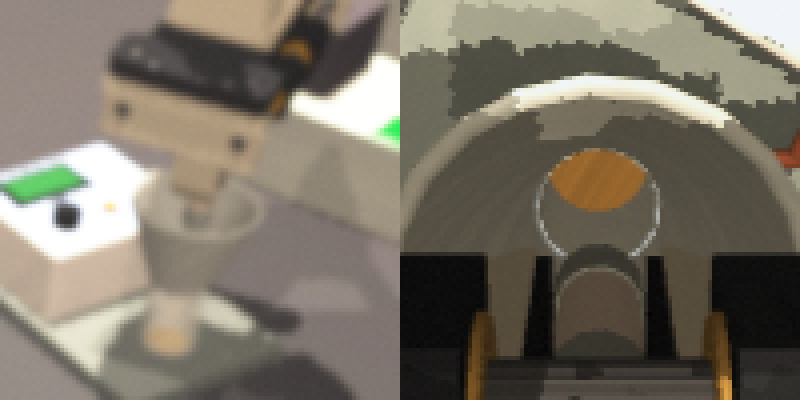

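The fuse (u≈420) and well (u≈419) now line up, and the fingertips are about 7 mm above the rim. Releasing.

Emit:
send_rows(commands=[[[0,0,0,0,0.05],[0,0,0,0,0.05],[0,0,0,0,0.05],[0,0,0,0,0.05],[0,0,0,0,0.05],[0,0,0,0,0.05]]])

```text
time: 8.48
tool_pos: [560.0, -275.6, 107.6]
tcp_rot: [1.447, 1.527, 0.248]
contact_force: [0.8, 0.3, 0.3]
grip_width: 48.1
```

```bash
python3 w.py wrist "[559,-275,106]" w13.png; python3 w.py side "[559,-275,106]" s13.png
python3 - <<'E'
import cv2,numpy as np
s=cv2.imread("pics/s13.png");t=cv2.imread("pics/w13.png")
f=lambda im,x,y:cv2.resize(im[y:y+100,x:x+100],None,fx=4,fy=4,interpolation=cv2.INTER_NEAREST)
cv2.imwrite("pics/z13.png",np.hstack([f(s,385,85),f(t,270,165)]))
E
```

```text
t 8.4833 p [ 560.  -275.6  107.6] q [-0.6   0.61  1.43  0.04  1.08  0.59] f [0.8 0.3 0.3] w 48.13156181447483
toolx [ 0.0424  0.0107 -0.999 ] shift [ 1.6 -0.8 -0.9]
expected med top px [-449.6  -53.3]
t 8.5333 p [ 560.  -275.6  107.7] q [-0.6   0.61  1.43  0.04  1.08  0.59] f [-1.   0.   0.5] w 49.14169916141011
toolx [ 0.0424  0.0107 -0.999 ] shift [ 1.6 -0.8 -1. ]
```

View pics/z13.png

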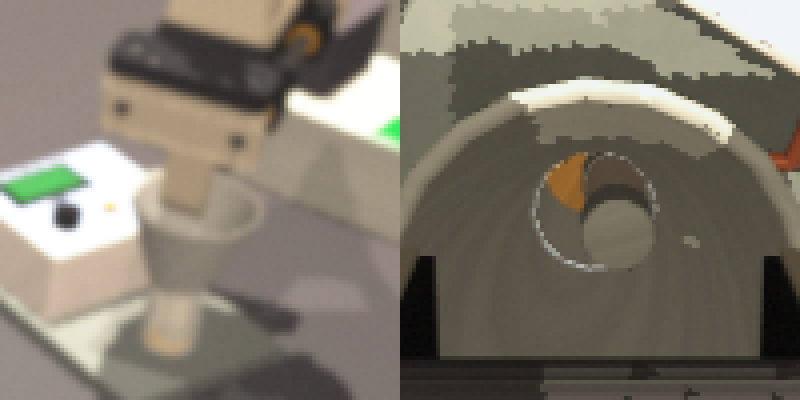

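The fuse dropped into the well, and its cap shows at (425,223) in the wrist view. I'll retreat upward and verify.

Emit:
send_rows(commands=[[[-0.02,0,0,0,0.05],[-0.03,0,0,0,0.05],[-0.03,0,0,0,0.05],[-0.03,-0.01,0,0,0.05],[-0.02,-0.03,0,0,0.05],[0,-0.04,0,0,0.05],[0,-0.04,0,0,0.05],[0,-0.03,0,0,0.05],[0,-0.02,0,0,0.05]]])

```text
time: 9.33
tool_pos: [393.9, -338.7, 235.4]
tcp_rot: [1.406, 1.528, 0.215]
contact_force: [0.1, 0.0, -0.3]
grip_width: 50.2
```

```bash
python3 w.py wrist "[559,-275,106]" w14.png; python3 w.py side "[559,-275,106]" s14.png;python3 w.py top "[559,-275,106]" t14.png
python3 - <<'E'
import cv2,numpy as np
s=cv2.imread("pics/s14.png");t=cv2.imread("pics/t14.png")
f=lambda im,x,y:cv2.resize(im[y:y+100,x:x+100],None,fx=4,fy=4,interpolation=cv2.INTER_NEAREST)
cv2.imwrite("pics/z14.png",np.hstack([f(s,385,105),f(t,410,160)]))
E
```

```text
t 9.3333 p [ 393.9 -338.7  235.4] q [-0.88  0.31  1.55  0.04  1.27  0.3 ] f [ 0.1  0.  -0.3] w 50.24944460175776
toolx [ 0.0422  0.0092 -0.9991] shift [136.9 171.3   1.1]
expected med top px [-204.1 -194. ]
t 9.3833 p [ 391.6 -339.7  235.4] q [-0.89  0.31  1.55  0.04  1.27  0.3 ] f [-1.6 -1.3  0.2] w 49.76717970806204
toolx [ 0.0402  0.0088 -0.9992] shift [136.6 174.1   0.8]
t 9.4333 p [ 393.7 -339.1  235.4] q [-0.88  0.31  1.55  0.04  1.27  0.3 ] f [ 0.1 -0.2  0.7] w 50.20558352307776
toolx [ 0.0418  0.0094 -0.9991] shift [136.8 171.7   0.4]
```

View pics/z14.png

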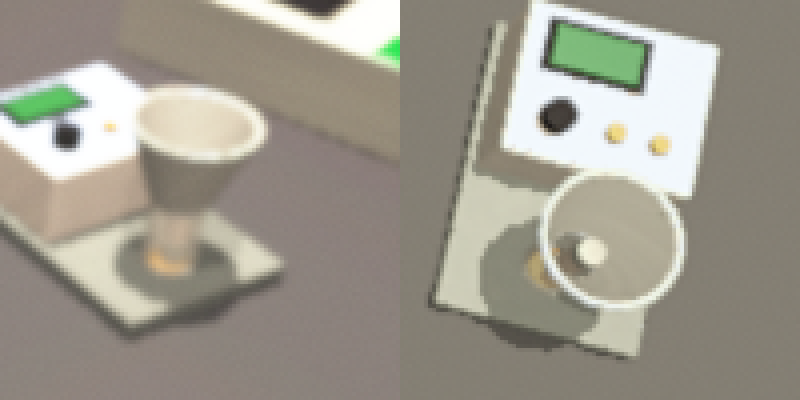

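View pics/w14.png

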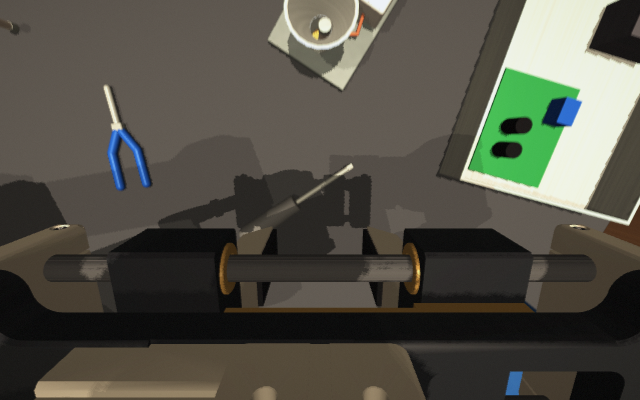

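View pics/s14.png

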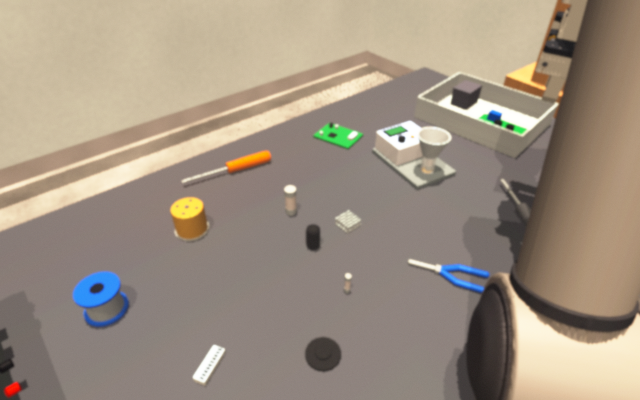

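Run:
```python
from h import *
from plant import monitor, optics, close_job
t=optics.capture("top")
print(onz(t,(457.2,222.2),63).round(1), monitor.get_obs()["dq"])
print(close_job())
```

```text
[ 559.6 -278.4   63. ] [ 0.02816111  0.01551999 -0.01349671  0.00195034  0.00229195  0.00049659]
the job is handed in; nothing more can be done
None
```

The medium fuse is in the tester's well, and I handed the job in at about 9.5 s on the robot's clock.

I gripped it near its top, carried it to the funnel and released it with the fingertips about 7 mm above the rim. Then I backed the arm clear of the tester.

**Last checks:**
- **Fuse in the well:** the top and wrist views show its cap inside the funnel. Assuming it stands on the well floor, the cap is at about (560, -278) mm. That is about 3.5 mm from the funnel centre, which fits the 4.3 mm of radial play in the bore. The side view also shows a fuse-like body in the tube. I did not measure the cap's height independently.
- **Other fuses:** in the side view the small and large fuses stand at their original pixels, (348,283) and (290,200).
- **Forces:** the wrist force stayed within a few N in every reading.

**Disagreements:**
- The wrist and fixed cameras differed by about 3 mm on the funnel centre, so I aimed between them.
- The tool tilted by up to about 3.5° over the moves and was about 2.5° off vertical at release; it did not affect the drop.
- When I handed in, the arm was clear of everything but still moving very slightly (under 0.03 rad/s).

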